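Load a board into the cam-lift test fixture and hold it on the probes

TASK

Seat the green circuit board flat in the white-cornered nest of the test fixture's tray, blue connector towards the tray's aluminium front, and push the tray fully home under the probes. Only then swing the side lever up by its red handle until it stands straight up, where the cam lifts the board highest against the probes; it springs back if let go, so finish still gripping the handle there, as you would while the tester runs. Leave the multimeter, screwdriver and solder reel where they lie.

Things in the scene. Friction and masses are not known exactly. Their poses are not given: they have to be found in the camera images.
- board_grip (a point): centre of the black finned heat sink in the middle of the green board. Board 60 (x) x 96 (y) x 2.5 mm, 85 g. Heat sink 36 (x) x 28 (y) x 26 mm tall on the board's top; this point is 15.5 mm above the board's underside. Grip it across the 28 mm (along y; 34 mm free beside it). Axes: z up, -x towards the blue connector (56 mm long, 7.5 mm high, 4 mm from the heat sink).
- board_conn (a point): middle of the board's edge along which the blue connector stands, at the height of the board's top face, 30 mm from the heat sink's centre.
- nest_center (a point): centre of the nest's floor on the tray, 58 mm above the bench. Axes: +x the way the tray slides home, z up. White blocks, 10 mm high with sloped lead-ins, leave the seated board 2 mm of play a side and catch it up to 5 mm off. Seated: underside on this floor, connector at -x. Tray out: black probe blocks (95 mm above bench) begin 40 to 48 mm to +x, 30 mm either side of the middle line.
- nest_front (a point): point on the nest's floor 30 mm to -x of its centre, under which the middle of the connector edge comes to lie.
- tray_push (a point): middle of the front face of the tray's aluminium front panel (100 mm wide, 10 mm thick, from 45 to 75 mm above the bench), 51 mm to -x of the nest's centre; push here along the nest's +x.
- tray (a joint): how far the tray has been pushed in: 0 fully out, 0.075 m fully home against its stop. Friction of 1 to 2 N; stays where left.
- lever_axis (a point): point on the lever's level pivot axis, level with the handle's middle along that axis, 26 mm above the bench, on the left (+y) side of the fixture. Axes are the fixture's: x the way the tray slides home, y the pivot axis, z up. The handle runs on a circle of radius 110 mm about this point, in its x-z plane.
- handle: red handle at the lever's end: a barrel 25 mm in diameter, 32 mm long, its own axis along the pivot axis, turning freely on its pin. Origin at its centre, 110 mm from lever_axis; its axes turn with it. Pinch it from above across its two ends; its inner end is 52 mm clear of the fixture, and there the 11 mm thick lever bar joins it.
- lever (a joint): lever angle: 0 at rest (0.22 rad above level, pointing to fixture -x), growing as the handle swings up and over towards fixture +x. At 1.35 it stands straight up, the eccentric's highest lift (8 mm); beyond, the lift falls again; stop at 1.95. A spring pulls it back to 0: 3 N at the handle at first, 6 N at the top.
- probes (a joint): how far the spring probes over the board are pressed up: 0 free; about 0.0025 m when a seated board is home and at the highest lift (together about 5 N).
- multimeter: bystander: yellow multimeter 180 x 88 x 34 mm. Origin centre of underside.
- screwdriver: bystander: screwdriver with green handle, 190 mm long, 28 mm thick. Origin under its middle.
- solder_reel: bystander: white reel of solder, 62 mm in diameter, 46 mm tall, standing. Origin centre of underside.
Things that resemble listed ones, but are neither listed nor needed, are in the scene too. Of the things that look like the part that bears board_grip, take the one that is nearest to the robot's base at the start.

How it is judged (in metres and radians):
On the way, in this order (a step that is already met when the one before it is completed fails the run):
1. the board lies seated in the tray's nest, connector to the front, the tray still out (horizontal distance between board_grip and nest_center below 0.006 m and horizontal distance between board_conn and nest_front below 0.007 m and z of board_grip in the frame of nest_center between 0.0125 and 0.0185 m and value of joint tray below 0.04 m), for 0.2 s.
2. the tray is fully home with the board seated, the lever still at rest (horizontal distance between board_grip and nest_center below 0.006 m and horizontal distance between board_conn and nest_front below 0.007 m and z of board_grip in the frame of nest_center between 0.0125 and 0.0185 m and value of joint tray above 0.072 m and value of joint lever below 0.3 rad), for 0.2 s.
3. the lever stands at the highest lift, held by the handle, the board pressing the probes up (horizontal distance between board_grip and nest_center below 0.006 m and horizontal distance between board_conn and nest_front below 0.007 m and z of board_grip in the frame of nest_center between 0.0125 and 0.0185 m and value of joint tray above 0.072 m and value of joint lever between 1.15 and 1.55 rad and value of joint probes above 0.0015 m and contact force between the fingers and handle above 1 N), for 0.3 s.
At the end, for the whole second after the job is handed in: Fingers hold the lever still by its red handle (over 1 N) within 0.2 rad of upright (1.35); tray home within 3 mm; board seated in its nest (6 mm sideways, 3 mm in height, connector end 7 mm), pressing the probes up over 1.5 mm; bystanders within 30 mm of their start (all of step 3 and velocity of joint lever between -0.1 and 0.1 rad/s and distance of each of multimeter, screwdriver, solder_reel from where it was at the start of the episode below 0.03 m); the arm keeps its last pose, push and grip.
It fails at once if lever swung up before the tray is home (value of joint lever above 0.4 rad and value of joint tray below 0.07 m).
It fails at once if multimeter disturbed (distance of multimeter from where it was at the start of the episode above 0.03 m).
It fails at once if screwdriver disturbed (distance of screwdriver from where it was at the start of the episode above 0.03 m).
It fails at once if solder reel disturbed (distance of solder_reel from where it was at the start of the episode above 0.03 m).
It also fails if it takes over 58 s, if anything falls off the work surface, if the arm or the gripper's body presses on something with over 40 N, if the wrist force passes 120 N, or if a joint passes its speed limit or range.

ROBOT

A 6-joint arm with a two-finger parallel gripper is mounted at the origin on the work surface. World frame = base frame: x ahead of the robot, y to its left, z up, the work surface at z = 0. Lengths are in mm, angles in rad, forces in N, time in s.
With the tool pointing down it reaches from about 275 to 1000 mm from the base axis. Payload 8.4 kg.
Tool frame: the origin (TCP) lies between the finger pads; the fingertips stand 22 mm ahead of it and the grasp point (between the pads) lies 3 mm ahead of it; z points along the fingers, y is the line along which they close (so a half turn about z gives the same grasp; the last joint's range is limited). The gripper opens to 85 mm and grips with 20 to 120 N. Pads are 22 mm wide; open, the fingers measure 114 mm over their backs; the gripper's body (76 mm by 85 mm) begins 54 mm behind the grasp point. The pads swing forward as they close: fully open they stand 13 mm farther back than shut.
Start: joints at [1.324, 0.353, 1.633, -0, 1.155, -0.002], TCP at [151.475, 606.369, 253.281] pointing down, gripper open.
Joint ranges: [-2.63, 2.63], [-0.92, 2.1], [0.06, 2.66], [-1.3, 4.44], [0, 2.69], [-3.02, 3.02]. Speed limits (rad/s): [2.22, 2.22, 2.79, 3.14, 3.14, 3.14].

INTERFACE

Orientations are given as [roll, pitch, yaw] about the fixed x, y, z axes, in that order (R = Rz(yaw) Ry(pitch) Rx(roll)).
In Python, from rig import r, grab_frame gives the robot as it stands.
- The arm moves only by the shell command python3 -m inch 'ROWS' [FORCE]. ROWS is JSON, a list of rows, each a list of 7 numbers: the turn, a rotation vector about the tool's x, y, z as a fraction of full scale, then the shift along the tool's x, y, z as a fraction of full scale, then the closure, from 0 (fully open) to 1 (shut). In form: [[rx, ry, rz, dx, dy, dz, fingers], ...]. A call has 1 to 8 rows; each row shifts and turns the commanded pose from where the row before left it, along the tool's axes as they then stand; what a row does not reach is not made up. Full scale, the value 1, is 2.5 cm for a shift and pi rad for a turn. A row lasts 1/12 s, in which the tool goes at most 41.7 mm and 7.16 degrees, less where a joint would pass 70% of its speed; a pose out of reach is approached as far as the arm can. A call with a number of a shift or a turn outside -1 to 1 is refused whole. A call with a gripper value outside its range is refused whole. The fingers move at their own pace and stop on an object; FORCE is the grip in N (left out, the last holds). Time passes only in rows, so rows that do not move let the fingers close. It gives the time, the measured TCP pose, the force, the opening and the grip force at its end, in the units of the state.
- r.sense(): the state, without advancing time (a new reading comes with each control period).
- grab_frame(name): name is "side" or "top" or "wrist"; returns a dict with "pixels" (400x640x3 uint8, red, green, blue), "z_map" (400x640 float32, mm along the optical axis (not along the pixel's ray), 0 where there is no reading), "vertical_fov" (degrees; the focal length in pixels is half the picture's height over the tangent of half this angle, whatever the lens; pixels are square), "cx", "cy" (the principal point, pixels), "cam_to_world" (4x4, takes a point from camera to world coordinates). Camera axes: x right, y down, z forward; pixel columns grow to the right and rows downward; lengths in mm; the calibration is good to about 2 mm. A picture is of the moment at which its call begins.
- r.sign_off(): hands the job in; it is judged then, once.
The state is a dict: "clock": time; "qpos": joint angles; "qvel": joint speeds; "joint_efforts": joint torques, N m; "eef_pos": TCP position; "tcp_rot": TCP orientation; "contact_force": force on the tool from outside, world axes, zero at the start; "wrist_torque": the same for the moment, N m; "opening": opening from 0.0 (shut) to 1.0 (fully open); "grasp_force": force on a finger pad.
Only numpy, scipy, OpenCV 4.12 (cv2) and the standard library are available. Lean on these libraries where they do the work, as an engineer would, in place of code of your own. Each camera call takes 0.05 s, during which the arm holds its last target. There are 200 camera calls.

## Working session

There is one attempt and no reset: what is moved stays moved. The work goes in short steps, Python scripts to look and compute and a shell command to move; the robot and the scene stay as the last step left them, time stands still between calls to the robot, and variables do not carry over. Pictures are saved under pics/ and viewed, at most 10 in all, crops included, and the job is handed in when it is done.

```bash
ls; mkdir -p pics; python3 - <<'E'
from rig import r, grab_frame
import cv2,numpy as np
s=r.sense();print(s)
ims=[]
for n in ("top","side"):
    f=grab_frame(n);np.savez(f"pics/{n}0.npz",**f);print(n,f["vertical_fov"],f["cx"],f["cy"],np.round(f["cam_to_world"],3).tolist())
    cv2.imwrite(f"pics/{n}0.png",f["pixels"][...,::-1])
E
```

```text
pics
{'clock': 0.0, 'qpos': array([ 1.32358115e+00,  3.53635645e-01,  1.63414321e+00,  6.89497820e-06,
        1.15520527e+00, -2.40933410e-03]), 'qvel': array([-0.00166196, -0.00031554,  0.00032706, -0.0016497 , -0.0005677 ,
       -0.00093322]), 'joint_efforts': array([ 2.20273971e-03, -6.05259347e+01, -3.42082036e+01,  2.92805826e-04,
        9.24711727e-03,  1.08581210e-05]), 'eef_pos': array([151.37306557, 605.92606632, 252.5655869 ]), 'tcp_rot': array([-3.14020119e+00, -9.65670451e-06,  2.89678401e+00]), 'contact_force': array([ 0.58611108, -0.01628514,  0.48581549]), 'wrist_torque': array([ 0.01023067,  0.00266359, -0.05504553]), 'grasp_force': 0.0, 'opening': 0.9983833978863705}
top 54.303562312136656 325.98885946360485 202.44057817442075 [[0.03, -0.99, 0.141, 470.275], [-1.0, -0.029, 0.009, -50.466], [-0.005, -0.141, -0.99, 1206.451], [0.0, 0.0, 0.0, 1.0]]
side 46.737303129516064 320.10920510980594 194.68368859181442 [[0.86, -0.362, 0.36, 143.681], [-0.511, -0.635, 0.58, -826.989], [0.019, -0.682, -0.731, 1068.985], [0.0, 0.0, 0.0, 1.0]]
```

View pics/top0.png

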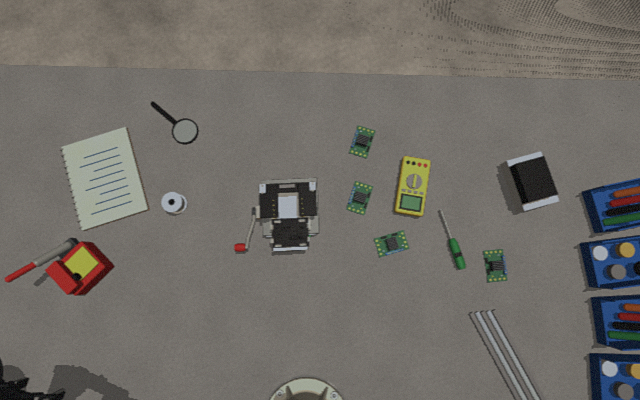

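View pics/side0.png

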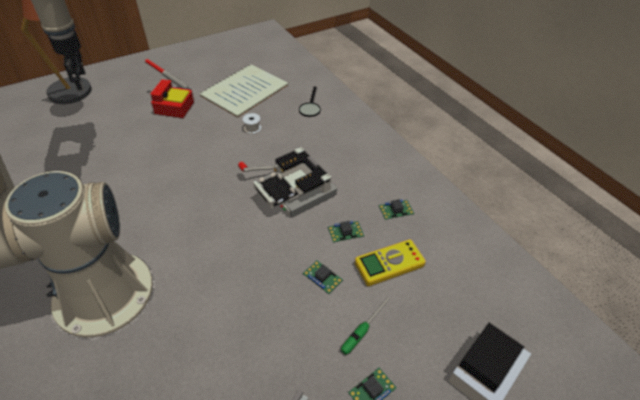

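The top view shows the fixture at about (288,215), the red handle at (240,247), four boards at (362,142), (359,197), (391,243) and (495,265), the multimeter at (412,187), the screwdriver at (455,245) and the reel at (173,203). The board at (391,243) looks nearest the base, so I'll measure it.

```bash
cat > h.py <<'E'
import numpy as np,cv2
from rig import r,grab_frame
def focal(f): return 200/np.tan(np.radians(float(f["vertical_fov"]))/2)
def ray(f,uv):
    uv=np.atleast_2d(uv).astype(float);F=focal(f)
    d=np.c_[(uv[:,0]-f["cx"])/F,(uv[:,1]-f["cy"])/F,np.ones(len(uv))]
    M=f["cam_to_world"];return M[:3,3],d@M[:3,:3].T
def plane(f,uv,z):
    o,d=ray(f,uv);return o+d*((z-o[2])/d[:,2])[:,None]
def proj(f,P):
    M=f["cam_to_world"];c=(np.atleast_2d(P)-M[:3,3])@M[:3,:3];F=focal(f)
    return np.c_[c[:,0]/c[:,2]*F+f["cx"],c[:,1]/c[:,2]*F+f["cy"]]
def cloud(f):
    v,u=np.mgrid[:400,:640];o,d=ray(f,np.c_[u.ravel(),v.ravel()])
    return (o+d*f["z_map"].ravel()[:,None]).reshape(400,640,3)
def hsv(f): return cv2.cvtColor(f["pixels"],cv2.COLOR_RGB2HSV)
def blobs(m,amin):
    n,l,s,c=cv2.connectedComponentsWithStats(m.astype(np.uint8))
    return [(l==i) for i in range(1,n) if s[i,4]>=amin]
def rect(f,m,z):
    v,u=np.nonzero(m);P=plane(f,np.c_[u,v],z);return cv2.minAreaRect(P[:,:2].astype(np.float32))
E
python3 - <<'E'
from h import *
f=dict(np.load("pics/top0.npz"));H=hsv(f);C=cloud(f)
g=(H[...,0]>40)&(H[...,0]<90)&(H[...,1]>80)
for m in blobs(cv2.morphologyEx(g.astype(np.uint8),cv2.MORPH_CLOSE,np.ones((5,5))),100):
    c=rect(f,m,2.5);print("green",c,np.hypot(*c[0]))
rd=((H[...,0]<6)|(H[...,0]>174))&(H[...,1]>150);rd[:,:220]=0;rd[:,260:]=0
for m in blobs(rd,20):
    v,u=np.nonzero(m);print("red",u.mean(),v.mean(),np.median(C[m],0),rect(f,m,50))
crop=lambda a,b,c,d:cv2.resize(f["pixels"][c:d,a:b,::-1],(400,400),interpolation=cv2.INTER_CUBIC)
cv2.imwrite("pics/crop.png",np.hstack([crop(230,330,165,265),crop(361,421,213,273)]))
for y in range(173,262,6): print(y,[int(C[y,x,2]) for x in range(228,330,6)])
E
```

```text
green ((873.4364624023438, -157.59054565429688), (54.236244201660156, 25.784337997436523), 77.0132064819336) 887.5393140213789
green ((822.7945556640625, -142.23611450195312), (55.329002380371094, 54.05312728881836), 75.21910095214844) 834.9981994585586
green ((701.8623046875, -646.0113525390625), (80.89053344726562, 17.1275634765625), 16.09174919128418) 953.9084664424558
green ((679.259765625, -148.43246459960938), (55.41359329223633, 53.224609375), 72.69486999511719) 695.2884478718486
green ((635.8262329101562, -136.43966674804688), (54.7454833984375, 43.91374206542969), 69.37236022949219) 650.3005313845579
green ((627.7032470703125, -952.70458984375), (41.80323791503906, 122.40010070800781), 12.170191764831543) 1140.9020123971916
green ((521.20068359375, -242.7858123779297), (56.76082992553711, 92.49248504638672), 17.443883895874023) 574.974002256279
green ((496.27423095703125, -442.8607177734375), (95.55790710449219, 27.615558624267578), 19.90948486328125) 665.1418853589038
green ((463.57916259765625, -558.139404296875), (92.55944061279297, 56.43037796020508), 6.600831031799316) 
[... 793 characters left out ...]
, 96, 93, -2, 1]
203 [-4, -5, -2, 5, 0, 3, 95, 93, 95, 45, 45, 45, 93, 96, 95, -1, 0]
209 [2, 1, 0, -3, 39, 40, 97, 93, 92, 48, 48, 45, 94, 96, 90, -3, 0]
215 [-4, 2, 1, -5, 32, 47, 93, 90, 96, 50, 45, 49, 93, 93, 87, 0, 0]
221 [-6, -1, 0, 0, 36, -2, 38, 54, 66, 53, 53, 53, 61, 52, 34, 11, -3]
227 [0, 0, 0, 0, 37, 0, 35, 64, 52, 55, 56, 56, 53, 52, 36, 34, -4]
233 [3, -4, -4, -4, -3, 0, 38, 34, 55, 59, 56, 54, 59, 56, 32, 9, 0]
239 [-6, -1, 0, 53, 0, 0, 0, 64, 54, 56, 57, 58, 50, 55, -3, 0, 0]
245 [-1, 54, 59, 52, 0, 0, 0, -5, 65, 55, 56, 57, 63, 54, -6, -1, 0]
251 [-3, -1, 51, 0, -3, 0, 0, -4, 49, 66, -1, -1, -1, -5, 1, -4, -1]
257 [-1, -4, 0, 0, 0, -2, 1, -2, 1, 1, -2, -3, -3, 0, 0, 1, -2]
```

View pics/crop.png

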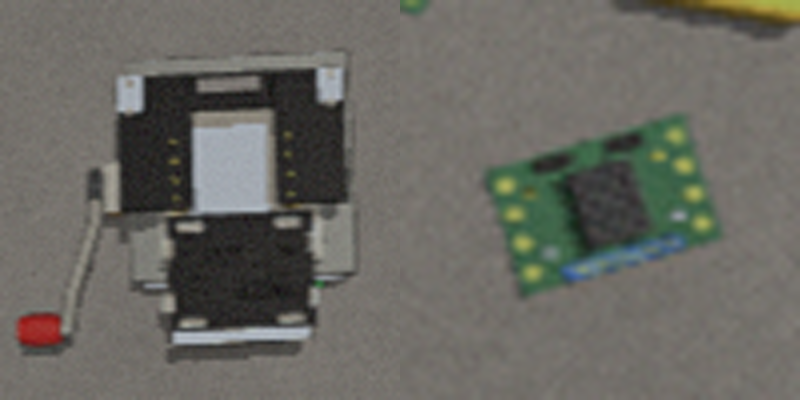

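The crops show the fixture with its tray out towards the robot: the nest blocks centre on about (290,233) px, the front panel is at (290,248), and the handle is at (240,247). The chosen board at (391,243) has its connector on the robot side.

```bash
cat >> h.py <<'E'
from scipy.spatial.transform import Rotation as Ro
def delta(p,yaw=None):
    s=r.sense();R=Ro.from_euler('xyz',s["tcp_rot"]);y=s["tcp_rot"][2]
    print("tcp",np.round(s["eef_pos"],1),"yaw",round(y,4),"clk",round(s["clock"],2))
    if yaw is not None:
        R2=Ro.from_euler('xyz',[np.pi,0,yaw]);rv=(R.inv()*R2).as_rotvec();print("turn fs",np.round(rv/np.pi,4));R=R2
    print("shift fs",np.round(R.inv().apply(np.array(p)-s["eef_pos"])/25,3))
E
python3 - <<'E'
from h import *
f=dict(np.load("pics/top0.npz"));H=hsv(f);C=cloud(f)
w=(H[...,2]>130)&(H[...,1]<60);w[:217]=0;w[252:]=0;w[:,:268]=0;w[:,312:]=0
for m in blobs(w,4):
    v,u=np.nonzero(m);c=[u.mean(),v.mean()];print(m.sum(),np.round(c,1),np.round(plane(f,c,68)[0],1),np.round(plane(f,c,75)[0],1))
hi=(C[...,2]>80)&(C[...,2]<125);hi[:,:240]=0;hi[:,340:]=0;hi[:170]=0;hi[270:]=0
print("blocks",rect(f,hi,95))
f=grab_frame("wrist");s=r.sense();M=np.eye(4);M[:3,:3]=Ro.from_euler('xyz',s["tcp_rot"]).as_matrix();M[:3,3]=s["eef_pos"]
print(np.round(np.linalg.inv(M)@f["cam_to_world"],2),f["vertical_fov"])
delta([521,-243,220],3.446)
E
```

```text
20 [286.6 217.1] [585.3  74.1  68. ] [584.6  73.4  75. ]
34 [309.5 224.1] [566.6   6.2  68. ] [566.    5.9  75. ]
20 [270.1 225.4] [559.4 121.3  68. ] [558.8 120.3  75. ]
10 [277.  221.5] [571.6 101.7  68. ] [570.9 100.8  75. ]
7 [300.9 220.3] [577.2  31.9  68. ] [576.5  31.4  75. ]
4 [310.5 231.5] [545.2   2.5  68. ] [544.7   2.2  75. ]
8 [308.5 238.5] [524.7   7.6  68. ] [524.3   7.3  75. ]
9 [271.3 240.6] [515.5 115.5  68. ] [515.2 114.5  75. ]
8 [277.6 245.4] [502.1  96.6  68. ] [501.9  95.7  75. ]
7 [301.9 244.3] [507.4  26.3  68. ] [507.1  25.8  75. ]
102 [289.9 248.4] [494.4  60.6  68. ] [494.2  59.9  75. ]
blocks ((633.8737182617188, 72.0859603881836), (99.0807876586914, 163.889892578125), 4.50369119644165)
[[   0.     -0.96   -0.28   72.25]
 [   1.      0.      0.      0.  ]
 [  -0.     -0.28    0.96 -120.38]
 [   0.      0.      0.      1.  ]] 60.76598113568998
tcp [151.4 606.  252.7] yaw 2.8968 clk 0.15
turn fs [-3.000e-04 -1.000e-04 -1.748e-01]
shift fs [ -3.926 -36.831   1.309]
```

```bash

python3 -m inch '[[0,0,-0.035,0,0,0,0],[0,0,-0.035,0,0,0,0],[0,0,-0.035,0,0,0,0],[0,0,-0.035,0,0,0,0],[0,0,-0.035,0,0,0,0],[0,0,0,-0.1,-0.5,0,0],[0,0,0,-0.1,-1,0,0],[0,0,0,-0.1,-1,0,0]]' 30
python3 -m inch '[[0,0,0,-0.1,-1,0,0],[0,0,0,-0.1,-1,0,0],[0,0,0,-0.1,-1,0,0],[0,0,0,-0.1,-1,0,0],[0,0,0,-0.1,-1,0,0],[0,0,0,-0.1,-1,0,0],[0,0,0,-0.1,-1,0,0],[0,0,0,-0.1,-1,0,0]]'
python3 -m inch '[[0,0,0,-0.1,-1,0,0],[0,0,0,-0.1,-1,0,0],[0,0,0,-0.1,-1,0,0],[0,0,0,-0.1,-1,0,0],[0,0,0,-0.1,-1,0,0],[0,0,0,-0.1,-1,0,0],[0,0,0,-0.1,-1,0,0],[0,0,0,-0.1,-1,0,0]]'
python3 -m inch '[[0,0,0,-0.1,-1,0,0],[0,0,0,-0.1,-1,0,0],[0,0,0,-0.1,-1,0,0],[0,0,0,0,-0.5,0,0],[0,0,0,0,0,0,0],[0,0,0,0,0,0,0]]'
python3 - <<'E'
from h import *
f=grab_frame("wrist");np.savez("pics/w1.npz",**f);cv2.imwrite("pics/w1.png",f["pixels"][...,::-1])
delta([521,-243,220],3.446)
E
```

```text
clock: 0.82
eef_pos: [177.6, 547.8, 252.7]
tcp_rot: [-3.141, -0.0, -2.839]
contact_force: [0.8, 0.8, 0.1]
opening: 1.0
grasp_force: 0.0
clock: 1.48
eef_pos: [256.7, 362.2, 253.1]
tcp_rot: [-3.141, -0.0, -2.84]
contact_force: [-0.0, 0.6, -0.3]
opening: 0.999
grasp_force: 0.0
clock: 2.15
eef_pos: [335.4, 177.6, 253.2]
tcp_rot: [-3.141, 0.0, -2.84]
contact_force: [-0.0, 0.9, 0.6]
opening: 1.003
grasp_force: 0.0
clock: 2.65
eef_pos: [368.6, 97.6, 253.1]
tcp_rot: [3.141, -0.0, -2.841]
contact_force: [0.4, 0.4, 0.1]
opening: 0.999
grasp_force: 0.0
tcp [368.6  98.2 253.2] yaw -2.8396 clk 2.7
turn fs [ 0.0001 -0.0001 -0.0008]
shift fs [ -1.727 -14.847   1.326]
```

View pics/w1.png

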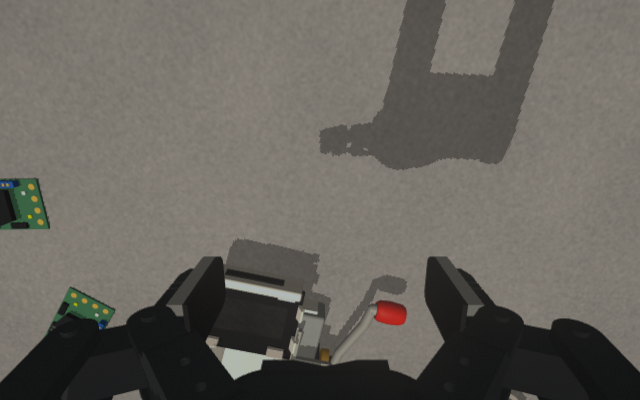

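The wrist view shows the fixture between the fingers, with its front panel at (262,286), and the red handle at (390,312). I'll triangulate the handle against the top view and go on to the board.

```bash

python3 - <<'E'
from h import *
w=dict(np.load("pics/w1.npz"));t=dict(np.load("pics/top0.npz"));L=[]
for f in (t,w):
    H=hsv(f);m=((H[...,0]<6)|(H[...,0]>174))&(H[...,1]>150)
    if f is t: m[:,:220]=0;m[:,260:]=0
    b=max(blobs(m,20),key=lambda x:x.sum());v,u=np.nonzero(b);o,d=ray(f,[(u.min()+u.max())/2,(v.min()+v.max())/2]);d=d[0]/np.linalg.norm(d);L.append((o,d));print(rect(f,b,50))
A=np.c_[L[0][1],-L[1][1]];x=np.linalg.lstsq(A,L[1][0]-L[0][0],rcond=None)[0]
print(L[0][0]+x[0]*L[0][1],L[1][0]+x[1]*L[1][1])
E
python3 -m inch '[[0,0,0,-0.12,-1,0,0],[0,0,0,-0.12,-1,0,0],[0,0,0,-0.12,-1,0,0],[0,0,0,-0.12,-1,0,0],[0,0,0,-0.12,-1,0,0],[0,0,0,-0.12,-1,0,0],[0,0,0,-0.12,-1,0.2,0],[0,0,0,-0.12,-1,0.2,0]]'
python3 -m inch '[[0,0,0,-0.12,-1,0.3,0],[0,0,0,-0.12,-1,0.3,0],[0,0,0,-0.12,-1,0.3,0],[0,0,0,-0.12,-1,0,0],[0,0,0,-0.12,-1,0,0],[0,0,0,-0.12,-1,0,0],[0,0,0,-0.12,-0.8,0,0],[0,0,0,0,0,0,0]]'
python3 - <<'E'
from h import *
f=grab_frame("wrist");np.savez("pics/w2.npz",**f);cv2.imwrite("pics/w2.png",f["pixels"][...,::-1])
H=hsv(f);C=cloud(f)
g=(H[...,0]>40)&(H[...,0]<90)&(H[...,1]>80)
for m in blobs(cv2.morphologyEx(g.astype(np.uint8),cv2.MORPH_CLOSE,np.ones((9,9))),800): print("green",rect(f,m,2.5))
b=(H[...,0]>100)&(H[...,0]<125)&(H[...,1]>120)
for m in blobs(b,200): print("blue",rect(f,m,8))
t=(C[...,2]>20)&(C[...,2]<36)&(f["z_map"]>0)
for m in blobs(t,800): print("sink",rect(f,m,28.5))
delta([521,-243,220],3.446)
E
```

```text
((494.55584716796875, 209.71055603027344), (17.597070693969727, 29.904340744018555), 1.707633376121521)
((494.6908874511719, 212.81976318359375), (27.188583374023438, 34.67387771606445), 7.968543529510498)
[494.54617376 209.6974505   50.00501254] [493.8618105  211.73634041  50.44933418]
clock: 3.37
eef_pos: [452.5, -85.3, 243.3]
tcp_rot: [-3.142, 0.001, -2.837]
contact_force: [0.6, -0.1, 1.0]
opening: 1.0
grasp_force: 0.0
clock: 4.03
eef_pos: [525.1, -242.8, 220.7]
tcp_rot: [-3.14, 0.001, -2.838]
contact_force: [-0.4, 0.7, -0.6]
opening: 1.005
grasp_force: 0.0
green ((482.032470703125, -544.7731323242188), (54.544891357421875, 39.06910705566406), 7.128492832183838)
green ((496.1836853027344, -445.33795166015625), (100.42581176757812, 31.25772476196289), 19.571325302124023)
green ((520.1945190429688, -242.47760009765625), (58.315555572509766, 94.50005340576172), 17.939897537231445)
green ((664.8359985351562, -298.50042724609375), (60.45546340942383, 43.43070602416992), 81.4625244140625)
green ((658.993408203125, -142.7171630859375), (59.183712005615234, 94.72611999511719), 73.68415069580078)
blue ((496.0020751953125, -250.06080627441406), (5.79885196685791, 55.48490905761719), 17.41522979736328)
sink ((494.3655700683594, -434.9966125488281), (92.90245819091797, 26.848604202270508), 19.895957946777344)
sink ((688.271484375, -302.35272216796875), (87.08193969726562, 168.76171875), 81.76490020751953)
sink ((558.3550415039062, -8.381568908691406), (46.10182189941406, 84.6883544921875), 53.76090621948242)
sink ((657.04443359375, -144.7156982421875), (40.19744110107422, 31.947219848632812), 73.55821990966797)
tcp [ 524.  -241.2  220.4] yaw -2.8379 clk 4.08
turn fs [ 0.      0.     -0.0002]
shift fs [ 0.136 -0.032  0.017]
```

View pics/w2.png

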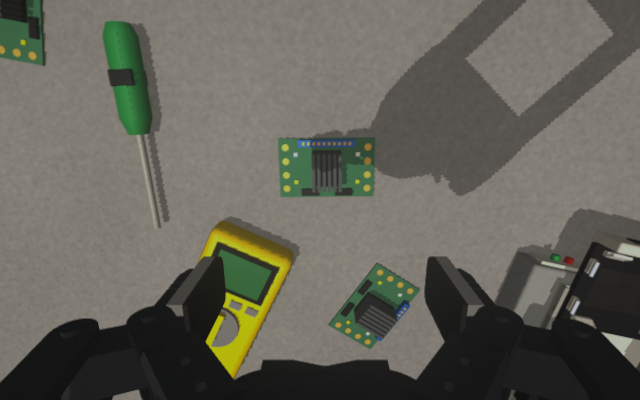

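The wrist view has the board centred at (327,167) with its blue connector on the robot side and free space around it. I'll descend and grip.

```bash

python3 -m inch '[[0,0,0,0.12,0.03,0.96,0],[0,0,0,0.03,0.02,0.96,0],[0,0,0,0,0,0.96,0],[0,0,0,0,0,0.96,0],[0,0,0,0,0,0.96,0],[0,0,0,0,0,0.96,0],[0,0,0,0,0,0.96,0],[0,0,0,0,0,0.7,0]]' 40
python3 - <<'E'
from h import *
delta([520.2,-242.5,27],3.448)
E
```

```text
clock: 4.75
eef_pos: [518.2, -238.8, 33.5]
tcp_rot: [3.14, -0.002, -2.836]
contact_force: [0.1, 0.4, -0.4]
opening: 1.003
grasp_force: 0.0
tcp [ 518.2 -238.8   33.5] yaw -2.8361 clk 4.75
turn fs [ 0.0006 -0.0005 -0.0003]
shift fs [-0.031 -0.166  0.26 ]
```

```bash

python3 -m inch '[[0,0,0,-0.04,-0.16,0.26,0],[0,0,0,0,0,0,0.4],[0,0,0,0,0,0,0.9],[0,0,0,0,0,0,0.9],[0,0,0,0,0,0,0.9],[0,0,0,0,0,0,0.9],[0,0,0,0,0,0,0.9],[0,0,0,0,0,0,0.9]]' 40
python3 - <<'E'
from h import *
delta([539.6,64.1,200],3.1416+.0785)
E
```

```text
clock: 5.42
eef_pos: [522.1, -244.9, 30.1]
tcp_rot: [-3.14, 0.002, -2.837]
contact_force: [-0.5, 0.6, 6.1]
opening: 0.318
grasp_force: 40.8
tcp [ 522.1 -244.9   30.1] yaw -2.8368 clk 5.42
turn fs [-0.0003  0.0005  0.072 ]
shift fs [-1.669 12.267 -6.796]
```

```bash

python3 -m inch '[[0,0,0,0,0,-0.5,0.9],[0,0,0,0,0,-0.9,0.9],[0,0,0,0,0,-0.9,0.9],[0,0,0,0,0,-0.9,0.9],[0,0,0.024,0,0,-0.9,0.9],[0,0,0.024,0,0,-0.9,0.9],[0,0,0.024,0,0,-0.9,0.9],[0,0,0,0,0.5,-0.8,0.9]]' 40
python3 -m inch '[[0,0,0,-0.15,1,0,0.9],[0,0,0,-0.15,1,0,0.9],[0,0,0,-0.15,1,0,0.9],[0,0,0,-0.15,1,0,0.9],[0,0,0,-0.15,1,0,0.9],[0,0,0,-0.15,1,0,0.9],[0,0,0,-0.15,1,0,0.9],[0,0,0,-0.15,1,0,0.9]]'
python3 -m inch '[[0,0,0,-0.15,1,0,0.9],[0,0,0,-0.15,1,0,0.9],[0,0,0,-0.15,1,0,0.9],[0,0,0,-0.1,0.7,0,0.9],[0,0,0,0,0,0,0.9],[0,0,0,0,0,0,0.9]]'
python3 - <<'E'
from h import *
delta([539.6,64.1,120],3.1416+.0785)
f=grab_frame("wrist");np.savez("pics/w3.npz",**f);cv2.imwrite("pics/w3.png",f["pixels"][...,::-1])
f=grab_frame("top");np.savez("pics/t3.npz",**f)
E
```

```text
clock: 6.08
eef_pos: [520.7, -233.5, 199.2]
tcp_rot: [-3.14, 0.002, -3.069]
contact_force: [0.1, -0.8, -0.1]
opening: 0.322
grasp_force: 40.0
clock: 6.75
eef_pos: [534.2, -29.2, 197.5]
tcp_rot: [-3.141, 0.001, -3.063]
contact_force: [1.4, 0.1, -1.3]
opening: 0.321
grasp_force: 40.0
clock: 7.25
eef_pos: [540.8, 63.4, 197.1]
tcp_rot: [-3.141, 0.001, -3.061]
contact_force: [1.0, 0.2, 0.6]
opening: 0.317
grasp_force: 40.0
tcp [540.8  63.4 197.1] yaw -3.061 clk 7.25
turn fs [-0.0001  0.0002  0.0007]
shift fs [0.046 0.03  3.086]
```

View pics/w3.png

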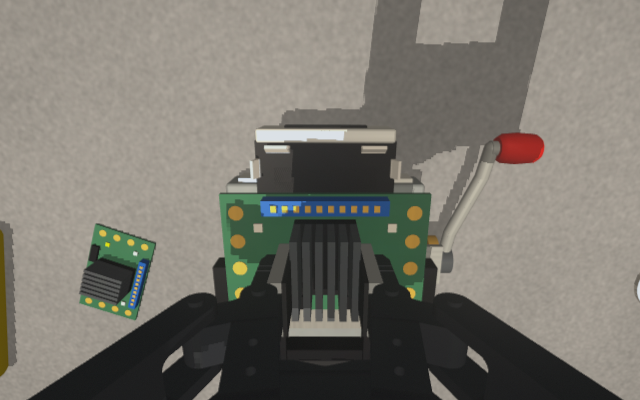

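The wrist view shows the board held level. Its connector edge runs from (220,194) to (431,194), and below it the tray's front panel runs from (255,131) to (397,131), with the front nest blocks at (277,149) and (374,149).

```bash

python3 - <<'E'
from h import *
f=dict(np.load("pics/w3.npz"));C=cloud(f);H=hsv(f)
g=(H[...,0]>40)&(H[...,0]<90)&(H[...,1]>80)&(f["z_map"]<260);g[:,:200]=0
m=max(blobs(g,500),key=lambda b:b.sum());v,u=np.nonzero(m)
print("board z",np.median(C[m],0),np.percentile(C[m],[10,90],0))
zt=np.median(C[m][:,2])
# front edge: first green row per column
us=np.arange(226,426);vs=np.array([v[u==a].min() for a in us]);P=plane(f,np.c_[us,vs],zt)
k=np.polyfit(P[:,1],P[:,0],1);print("edge yaw",-np.arctan(k[0]))
ends=[]
for row in range(215,235,4):
    a=u[v==row];ends.append(plane(f,[[a.min(),row],[a.max(),row]],zt))
ends=np.array(ends);print("width",np.linalg.norm(ends[:,0]-ends[:,1],axis=1).mean())
mid=ends.mean((0,1));yaw=-np.arctan(k[0]);y0=np.interp(0,[0],[0])
n=np.array([np.cos(yaw),np.sin(yaw)])
# edge point along centreline
ex=(mid[:2]@n)-((np.polyval(k,mid[1])-mid[0])*-n[0]) if 0 else None
p=np.array([np.polyval(k,mid[1]),mid[1]]);t=np.array([-n[1],n[0]]);s=(mid[:2]-p)@t;conn=p+t*s
print("conn",conn,"centre",conn+30*n)
# panel top (white band) and blocks
w=(H[...,2]>120)&(H[...,1]<60);w[180:]=0;w[:,:235]=0;w[:,:]&=True;w[:,415:]=0
for b in blobs(w,30):
    v,u=np.nonzero(b);z=np.median(C[b][:,2]);print(b.sum(),u.mean().round(1),v.mean().round(1),"z",z.round(1),rect(f,b,75 if b.sum()>400 else 68))
s=r.sense();print(s["eef_pos"],s["tcp_rot"])
E
```

```text
board z [529.18907079  59.64397872 169.34256926] [[512.7737956   19.37012755 168.59171562]
 [550.10815145 106.70737611 170.09852537]]
edge yaw 0.08006184429320025
width 94.92011840327947
conn [510.27296184  61.20756418] centre [540.1768647   63.60685439]
18626 299.2 70.3 z -0.1 ((468.18701171875, 49.91740417480469), (116.06050872802734, 114.84776306152344), 4.639698505401611)
199 276.4 148.5 z 66.8 ((507.1024169921875, 25.578487396240234), (5.114602565765381, 18.34831428527832), 4.625064849853516)
171 373.7 149.0 z 67.0 ((501.7430114746094, 96.33055114746094), (4.388379096984863, 18.2232723236084), 4.625435829162598)
223 396.8 170.3 z 65.2 ((515.2734375, 118.9129638671875), (14.385268211364746, 16.719491958618164), 4.6220502853393555)
[540.75457025  62.24868263 196.81915432] [-3.14124168e+00  3.01430817e-04 -3.06275521e+00]
```

```bash

python3 -m inch '[[0,0,0,0.03,0,0.8,0.9],[0,0,0,0,0,0.8,0.9],[0,0,0,0,0,0.8,0.9],[0,0,0,0,0,0.8,0.9],[0,0,0,0,0,0.5,0.9],[0,0,0,0,0,0,0.9],[0,0,0,0,0,0,0.9]]' 40
python3 - <<'E'
from h import *
delta([539.7,63.8,89],3.1416+.0807)
f=grab_frame("wrist");C=cloud(f);H=hsv(f)
g=(H[...,0]>40)&(H[...,0]<90)&(H[...,1]>80)&(f["z_map"]<260);g[:,:200]=0
m=max(blobs(g,500),key=lambda b:b.sum());print(np.median(C[m],0))
E
```

```text
clock: 7.93
eef_pos: [539.8, 61.8, 103.6]
tcp_rot: [-3.141, -0.001, -3.064]
contact_force: [-0.5, -0.3, 0.0]
opening: 0.321
grasp_force: 40.0
tcp [539.8  61.8 103.6] yaw -3.064 clk 7.93
turn fs [-0.0001 -0.0005 -0.001 ]
shift fs [-0.002  0.079  0.585]
[528.37609554  65.17543113  75.82776432]
```

```bash

python3 -m inch '[[0,0,0,0,0.05,0.2,0.9],[0,0,0,0,0,0.15,0.9],[0,0,0,0,0,0.1,0.9],[0,0,0,0,0,0.08,0.9],[0,0,0,0,0,0.05,0.9],[0,0,0,0,0,0,0.9]]' 40
python3 - <<'E'
from h import *
delta([539.7,63.8,88],3.1416+.0807)
E
```

```text
clock: 8.48
eef_pos: [539.9, 64.1, 89.1]
tcp_rot: [-3.142, -0.0, -3.063]
contact_force: [-0.3, 0.3, -0.9]
opening: 0.32
grasp_force: 40.0
tcp [539.9  64.1  89.1] yaw -3.0627 clk 8.48
turn fs [-0.     -0.0001 -0.0006]
shift fs [ 0.01  -0.012  0.042]
```

```bash

python3 -m inch '[[0,0,0,0,0,0.05,0.9],[0,0,0,0,0,0,0.9],[0,0,0,0,0,0,0.4],[0,0,0,0,0,0,0.4],[0,0,0,0,0,0,0.4],[0,0,0,0,0,-0.3,0.4],[0,0,0,0,0,-0.8,0.4],[0,0,0,0,0,-0.8,0.4]]' 40
python3 -m inch '[[0,0,0,0.3,0,-0.8,0.4],[0,0,0,1,0,-0.8,0.4],[0,0,0,1,0,0,0.4],[0,0,0,1,0,0,1],[0,0,0,0.5,0,0,1],[0,0,0,0,0,0,1],[0,0,0,0,0,0,1]]' 40
python3 - <<'E'
from h import *
f=grab_frame("wrist");np.savez("pics/w4.npz",**f);cv2.imwrite("pics/w4.png",f["pixels"][...,::-1]);C=cloud(f);H=hsv(f)
g=(H[...,0]>40)&(H[...,0]<90)&(H[...,1]>80);g[:,:150]=0;g[:,500:]=0
m=max(blobs(cv2.morphologyEx(g.astype(np.uint8),cv2.MORPH_CLOSE,np.ones((9,9))),500),key=lambda b:b.sum());z=np.median(C[m][:,2]);print(z,rect(f,m,60.5))
q=C[m];k=np.linalg.lstsq(np.c_[q[:,:2],np.ones(len(q))],q[:,2],rcond=None)[0];print("slope",k)
delta([489,59.6,80],3.1416+.0807)
E
```

```text
clock: 9.15
eef_pos: [539.4, 64.0, 135.9]
tcp_rot: [-3.142, -0.002, -3.063]
contact_force: [0.3, 0.2, 0.6]
opening: 0.597
grasp_force: 0.0
clock: 9.73
eef_pos: [445.9, 56.7, 176.1]
tcp_rot: [3.142, 0.001, -3.063]
contact_force: [1.3, -0.6, 0.3]
opening: 0.036
grasp_force: 0.0Traceback (most recent call last):
  File "<stdin>", line 4, in <module>
ValueError: max() iterable argument is empty
```

View pics/w4.png

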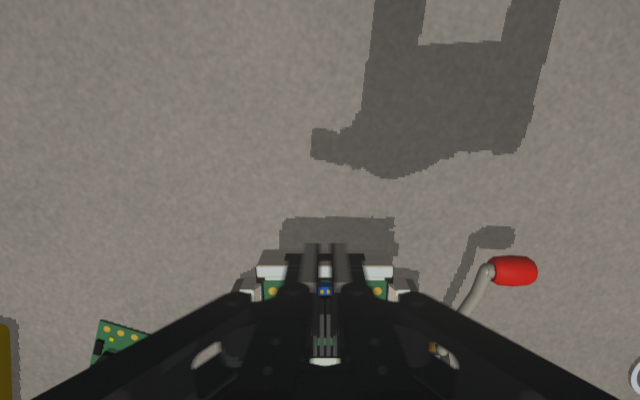

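The gripper hides most of the board in this wrist view, though green shows behind the panel at (272,290) and (380,290). I'll check the seating in the top and side views.

```bash

python3 - <<'E'
from h import *
ims=[]
for n in("top","side"):
    f=grab_frame(n);np.savez(f"pics/{n}5.npz",**f);C=cloud(f);H=hsv(f)
    u,v=proj(f,[540,64,60])[0].astype(int);g=(H[...,0]>40)&(H[...,0]<95)&(H[...,1]>60)
    k=np.zeros_like(g);k[v-35:v+35,u-35:u+35]=1;g&=k.astype(bool)
    print(n,g.sum());
    if g.sum()>50:
        q=C[g];print(np.median(q,0),rect(f,g,60.5));a=np.linalg.lstsq(np.c_[q[:,0]-540,q[:,1]-64,np.ones(len(q))],q[:,2],rcond=None)[0];print(a)
    ims.append(cv2.resize(f["pixels"][v-40:v+40,u-40:u+40,::-1],(400,400),interpolation=cv2.INTER_CUBIC))
cv2.imwrite("pics/c5.png",np.hstack(ims))
E
```

```text
top 407
[541.22552729  52.50936109  58.96754573] ((540.5126342773438, 58.95353317260742), (59.83677291870117, 108.53705596923828), 5.378401756286621)
[-0.68868298 -0.27971151 61.90039658]
side 172
[542.43739109  39.31465948  60.73585147] ((589.15673828125, 121.79682159423828), (169.92140197753906, 280.0677185058594), 5.832489013671875)
[-7.78837404e-01  4.34119016e-02  6.90003002e+01]
```

View pics/c5.png

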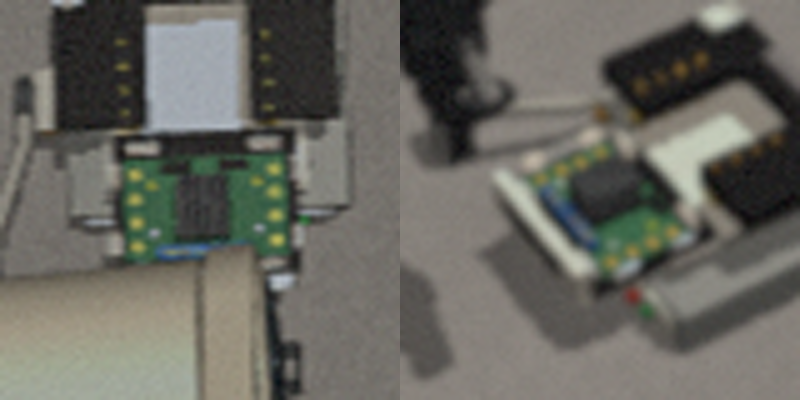

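Both crops show the board flat inside the four white blocks with its connector to the front. Next I'll push the tray with the closed fingers.

```bash

python3 -m inch '[[0,0,0,0,0,0.9,1],[0,0,0,0,0,0.9,1],[0,0,0,0,0,0.9,1],[0,0,0,0,0,0.9,1],[0,0,0,0,0,0.5,1],[0,0,0,-0.4,0,0,1],[0,0,0,-0.4,0,0,1],[0,0,0,-0.2,0,0,1]]' 40
python3 -m inch '[[0,0,0,-0.2,0,0,1],[0,0,0,-0.4,0,0,1],[0,0,0,-0.4,0,0,1],[0,0,0,-0.4,0,0,1],[0,0,0,-0.4,0,0,1],[0,0,0,-0.4,0,0,1],[0,0,0,-0.4,0,0,1],[0,0,0,-0.2,0,0,1]]'
python3 - <<'E'
from h import *
delta([552.5,64.8,72],3.1416+.0807)
E
```

```text
clock: 10.55
eef_pos: [473.7, 58.9, 73.8]
tcp_rot: [3.141, 0.003, -3.063]
contact_force: [-0.9, 0.1, 0.3]
opening: -0.002
grasp_force: 0.0
clock: 11.22
eef_pos: [541.9, 64.2, 73.1]
tcp_rot: [3.142, 0.001, -3.063]
contact_force: [-0.6, 0.0, 0.0]
opening: 0.004
grasp_force: 0.7
tcp [541.9  64.2  73.1] yaw -3.0629 clk 11.22
turn fs [ 0.      0.0004 -0.0006]
shift fs [-0.423 -0.012  0.046]
```

```bash

python3 -m inch '[[0,0,0,-0.2,0,0,1],[0,0,0,-0.2,0,0,1],[0,0,0,-0.1,0,0,1],[0,0,0,-0.08,0,0,1],[0,0,0,0,0,0,1]]' 40
python3 - <<'E'
from h import *
delta([552.5,64.8,72],3.1416+.0807);print(r.sense()["contact_force"])
E
```

```text
clock: 11.63
eef_pos: [551.4, 65.0, 72.5]
tcp_rot: [-3.141, -0.007, -3.063]
contact_force: [-11.7, -0.8, 7.5]
opening: -0.001
grasp_force: 5.5
tcp [551.4  65.   72.5] yaw -3.0629 clk 11.63
turn fs [-0.     -0.0022 -0.0006]
shift fs [-0.042 -0.01   0.018]
[-11.67039991  -0.78933271   7.54083121]
```

```bash

python3 -m inch '[[0,0,0,-0.08,0,0,1],[0,0,0,0,0,0,1],[0,0,0,0,0,0,1],[0,0,0,0.3,0,0,1],[0,0,0,0.6,0,0,1],[0,0,0,0.6,0,0,1],[0,0,0,0.5,0,-0.6,1],[0,0,0,0.3,0,-0.9,1]]' 60
python3 -m inch '[[0,0,0,0,0,-0.9,1],[0,0,0,0,0.3,-0.9,0.5],[0,0,0,0,0.8,-0.5,0],[0,0,0,0,0.9,0,0],[0,0,0,0,0.9,0,0],[0,0,0,0,0.9,0,0],[0,0,0,0,0.9,0,0],[0,0,0,0,0.9,0,0]]'
python3 -m inch '[[0,0,0,0,0,0,0],[0,0,0,0,0,0,0]]'
python3 - <<'E'
from h import *
delta([494.2,207,52],3.1416+.0807)
ims=[]
for n in("top","side","wrist"):
    f=grab_frame(n);np.savez(f"pics/{n}6.npz",**f)
    u,v=proj(f,[580,90,60])[0].astype(int) if n!="wrist" else (320,200);k=50 if n!="wrist" else 200
    ims.append(cv2.resize(f["pixels"][v-k:v+k,u-k:u+k,::-1],(266,266),interpolation=cv2.INTER_CUBIC))
    if n!="side":
        H=hsv(f);m=((H[...,0]<6)|(H[...,0]>174))&(H[...,1]>150)
        if n=="top": m[:,:220]=0;m[:,260:]=0
        for b in blobs(m,15): print(n,b.sum(),rect(f,b,50))
    if n=="top":
        g=(H[...,0]>40)&(H[...,0]<95)&(H[...,1]>60);q=np.zeros_like(g);q[v-35:v+35,u-35:u+35]=1
        for b in blobs(g&q,20): print("green",b.sum(),rect(f,b,60.5))
cv2.imwrite("pics/c6.png",np.hstack(ims))
E
```

```text
clock: 12.3
eef_pos: [496.4, 60.6, 109.1]
tcp_rot: [-3.141, -0.004, -3.063]
contact_force: [0.4, 0.1, -1.4]
opening: 0.001
grasp_force: 0.0
clock: 12.97
eef_pos: [488.3, 201.7, 168.3]
tcp_rot: [3.141, 0.001, -3.063]
contact_force: [-0.6, 0.2, -0.6]
opening: 0.975
grasp_force: 0.0
clock: 13.13
eef_pos: [488.2, 201.4, 168.1]
tcp_rot: [3.141, 0.001, -3.061]
contact_force: [-0.4, -0.5, -0.1]
opening: 1.001
grasp_force: 0.0
tcp [488.2 201.4 168.1] yaw -3.0607 clk 13.13
turn fs [0.0001 0.0002 0.0001]
shift fs [-0.256  0.206  4.643]
green 114 ((609.75146484375, 88.85952758789062), (39.120208740234375, 69.91015625), 78.75910949707031)
green 81 ((613.7810668945312, 56.922725677490234), (41.8216667175293, 29.57195472717285), 1.6828678846359253)
wrist 1321 ((494.7647399902344, 211.3582000732422), (24.0592041015625, 32.58702087402344), 4.5334320068359375)
wrist 87 ((522.0927734375, 41.946537017822266), (6.491693019866943, 8.525465965270996), 16.226716995239258)
```

View pics/c6.png

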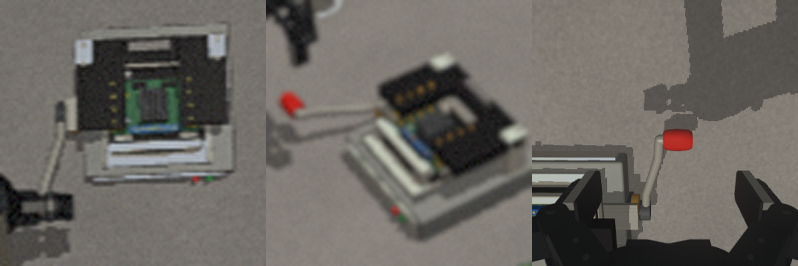

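The views show the tray under the probe blocks with the board in it, the lever still at rest, and the handle ahead between the fingers.

```bash

python3 - <<'E'
from h import *
f=dict(np.load("pics/top6.npz"));H=hsv(f)
u0,v0=proj(f,[569,66,75])[0];print("expected",u0,v0)
w=(H[...,2]>130)&(H[...,1]<60);k=np.zeros_like(w);k[int(v0)-12:int(v0)+14,int(u0)-30:int(u0)+30]=1
for b in blobs(w&k,20):
    v,u=np.nonzero(b);print(b.sum(),u.mean(),v.mean(),plane(f,[u.mean(),v.mean()],75))
E
python3 -m inch '[[0,0,0,-0.25,0.2,0.6,0],[0,0,0,0,0,0.8,0],[0,0,0,0,0,0.8,0],[0,0,0,0,0,0.8,0],[0,0,0,0,0,0.8,0],[0,0,0,0,0,0.6,0],[0,0,0,0,0,0.2,0],[0,0,0,0,0,0,0]]' 60
python3 - <<'E'
from h import *
delta([494.2,207,52],3.1416+.0807)
E
```

```text
expected 288.88995424818165 222.51503989656706
431 295.7285382830626 226.122969837587 [[559.07892681  45.66617502  75.        ]]
clock: 13.95
eef_pos: [493.4, 204.8, 52.0]
tcp_rot: [-3.141, -0.002, -3.064]
contact_force: [0.4, 1.1, -0.5]
opening: 0.999
grasp_force: 0.0
tcp [493.4 204.8  52. ] yaw -3.0638 clk 13.95
turn fs [-0.0003 -0.0007 -0.0009]
shift fs [-0.04   0.084 -0.002]
```

```bash

python3 - <<'E'
from h import *
f=dict(np.load("pics/top6.npz"));C=cloud(f)
for v in range(205,240): print(v,f["pixels"][v,280:298].mean((0,1)).astype(int),np.median(C[v,280:298,2]).round(), plane(f,[289,v],75)[0,0].round(1))
E
python3 -m inch '[[0,0,0,-0.03,0.06,0,0.2],[0,0,0,0,0,0,0.4],[0,0,0,0,0,0,0.6],[0,0,0,0,0,0,0.8],[0,0,0,0,0,0,0.8],[0,0,0,0,0,0,0.8],[0,0,0,0,0,0,0.8]]' 50
python3 - <<'E'
from h import *
s=r.sense();delta([494.2,207,52],3.1416+.0807);print(s["contact_force"])
E
```

```text
205 61 69.0 620.4
206 63 67.0 617.5
207 64 67.0 614.5
208 65 68.0 611.6
209 66 71.0 608.6
210 65 72.0 605.7
211 64 73.0 602.7
212 65 73.0 599.8
213 63 76.0 596.9
214 50 68.0 593.9
215 63 59.0 591.0
216 100 66.0 588.1
217 114 66.0 585.1
218 76 64.0 582.2
219 41 57.0 579.3
220 39 57.0 576.4
221 69 56.0 573.4
222 155 74.0 570.5
223 178 74.0 567.6
224 171 74.0 564.7
225 82 70.0 561.8
226 83 49.0 558.9
227 142 48.0 556.0
228 174 48.0 553.0
229 173 50.0 550.1
230 153 48.0 547.2
231 99 36.0 544.3
232 126 36.0 541.4
233 125 37.0 538.5
234 108 33.0 535.7
235 147 30.0 532.8
236 79 -0.0 529.9
237 75 -0.0 527.0
238 114 -1.0 524.1
239 115 -1.0 521.2
clock: 14.53
eef_pos: [495.4, 206.3, 54.4]
tcp_rot: [-3.14, 0.001, -3.062]
contact_force: [0.6, -12.0, 10.8]
opening: 0.467
grasp_force: 48.5
tcp [495.4 206.3  54.4] yaw -3.0621 clk 14.53
turn fs [-0.0005  0.0004 -0.0004]
shift fs [0.046 0.031 0.098]
[  0.59627575 -11.98156116  10.78287437]
```

```bash

python3 - <<'E'
from h import *
for n,a,b in(("top0",240,258),("top5",240,258),("top6",216,229)):
    f=dict(np.load(f"pics/{n}.npz"));p=f["pixels"][:,281:297].mean((1,2)).astype(float)
    print(n,[int(x) for x in p[a:b]])
    w=np.clip(p-90,0,None);
    if n=="top6": w[:220]=0;w[226:]=0
    else: w[:244]=0;w[253:]=0
    v=(w*np.arange(400)).sum()/w.sum();print(v,plane(f,[289,v],75))
E
python3 -m inch '[[0,0,0,0,-0.06,0,0.8],[0,0,0,0,0,0,0.8]]' 50
```

```text
top0 [41, 43, 41, 41, 42, 40, 59, 131, 177, 173, 111, 61, 71, 74, 88, 112, 114, 113]
248.36787749287754 [[494.31656231  62.4450749   75.        ]]
top5 [65, 95, 103, 88, 88, 103, 112, 117, 122, 126, 130, 134, 135, 136, 138, 137, 138, 140]
249.20732676414497 [[491.91451387  62.34105343  75.        ]]
top6 [101, 115, 78, 40, 35, 66, 157, 178, 171, 79, 81, 141, 174]
223.0588903451289 [[567.42375388  65.61100495  75.        ]]
clock: 14.7
eef_pos: [495.5, 206.1, 54.5]
tcp_rot: [3.141, 0.002, -3.063]
contact_force: [-1.9, -0.6, 11.5]
opening: 0.474
grasp_force: 49.3
```

```bash

python3 -m inch '[[0,0,0,-0.16,0,-0.53,0.8],[0,0,0,-0.16,0,-0.47,0.8],[0,0,0,-0.26,0,-0.42,0.8],[0,0,0,-0.26,0,-0.42,0.8]]' 50
python3 -m inch '[[0,0,0,-0.35,0,-0.35,0.8],[0,0,0,-0.35,0,-0.35,0.8],[0,0,0,0,0,0,0.8]]' 50
python3 - <<'E'
from h import *
c,s_=np.cos(.0807),np.sin(.0807)
s=r.sense();d=(s["eef_pos"]-[495.4,206.2,54.4]);x=d[0]*c+d[1]*s_;print(x,-d[0]*s_+d[1]*c,d[2],s["contact_force"])
X=-107.3+x;Z=24+d[2];print("radius",np.hypot(X,Z),"theta",np.arctan2(Z,-X))
E
```

```text
clock: 15.03
eef_pos: [515.4, 207.4, 99.2]
tcp_rot: [-3.141, -0.001, -3.064]
contact_force: [8.3, 0.4, -17.2]
opening: 0.468
grasp_force: 54.6
clock: 15.28
eef_pos: [534.4, 208.9, 117.6]
tcp_rot: [-3.141, 0.002, -3.063]
contact_force: [-0.6, -0.0, -1.6]
opening: 0.469
grasp_force: 60.5
39.07366017285537 -0.43253979401796716 63.2047252469954 [-0.59657945 -0.0436663  -1.63865351]
radius 110.7226153575365 theta 0.9068983614347959
```

```bash

python3 -m inch '[[0,0,0,-0.42,0,-0.26,0.8],[0,0,0,-0.42,0,-0.26,0.8],[0,0,0,-0.46,0,-0.16,0.8],[0,0,0,-0.46,0,-0.16,0.8],[0,0,0,-0.49,0,-0.05,0.8],[0,0,0,-0.47,0,-0.03,0.8],[0,0,0,0,0,0,0.8],[0,0,0,0,0,0,0.8]]' 50
python3 - <<'E'
from h import *
c,s_=np.cos(.0807),np.sin(.0807)
s=r.sense();d=(s["eef_pos"]-[495.4,206.2,54.4]);x=d[0]*c+d[1]*s_;print(x,-d[0]*s_+d[1]*c,d[2],s["contact_force"],s["grasp_force"])
X=-107.3+x;Z=24+d[2];print("radius",np.hypot(X,Z),"theta",np.arctan2(Z,-X))
ims=[]
for n in("top","side","wrist"):
    f=grab_frame(n);np.savez(f"pics/{n}7.npz",**f)
    u,v=proj(f,[590,130,80])[0].astype(int) if n!="wrist" else (320,200);k=50 if n!="wrist" else 200
    ims.append(cv2.resize(f["pixels"][v-k:v+k,u-k:u+k,::-1],(266,266),interpolation=cv2.INTER_CUBIC))
    H=hsv(f);C=cloud(f);m=((H[...,0]<6)|(H[...,0]>174))&(H[...,1]>150)&(C[...,2]>60)
    if n!="wrist": k=np.zeros_like(m);k[v-50:v+50,u-50:u+50]=1;m&=k.astype(bool)
    for b in blobs(m,8): print(n,b.sum(),np.median(C[b],0),rect(f,b,136))
cv2.imwrite("pics/c7.png",np.hstack(ims))
E
```

```text
clock: 15.95
eef_pos: [600.5, 214.2, 140.8]
tcp_rot: [3.142, -0.001, -3.064]
contact_force: [-5.6, -1.0, 12.6]
opening: 0.465
grasp_force: 58.3
105.37403796951969 -0.46376677171017633 86.39241525299764 [-5.58246485 -1.01073418 12.55096181] 58.3269079150341
radius 110.40921462963641 theta 1.5533515897334575
side 44 [593.00104786 216.24201273 144.30201913] ((598.487060546875, 228.827880859375), (45.1737060546875, 18.165361404418945), 75.29393768310547)
wrist 4419 [593.77662847 218.12705287 145.2574995 ] ((599.96337890625, 219.07266235351562), (27.32364273071289, 33.45215606689453), 4.436493396759033)
```

View pics/c7.png

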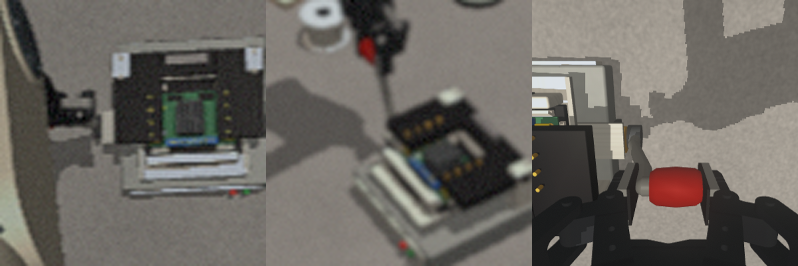

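The views show the lever standing upright with the handle between the fingers and the board under the probes. I'll hold briefly and recheck the tray.

```bash

python3 -m inch '[[0,0,0,0,0,-0.02,0.8],[0,0,0,0,0,0,0.8],[0,0,0,0,0,0,0.8],[0,0,0,0,0,0,0.8],[0,0,0,0,0,0,0.8],[0,0,0,0,0,0,0.8],[0,0,0,0,0,0,0.8],[0,0,0,0,0,0,0.8]]' 50
python3 - <<'E'
from h import *
f=dict(np.load("pics/top7.npz"));C=cloud(f);p=f["pixels"][:,281:297].mean((1,2)).astype(float)
w=np.clip(p-90,0,None);w[:220]=0;w[226:]=0;v=(w*np.arange(400)).sum()/w.sum();print(v,plane(f,[289,v],75))
H=hsv(f)
for n in("top6","top7"):
    f=dict(np.load(f"pics/{n}.npz"));H=hsv(f);b=(H[...,0]>100)&(H[...,0]<125)&(H[...,1]>110);k=np.zeros_like(b);k[205:225,270:310]=1
    v,u=np.nonzero(b&k.astype(bool));print(n,len(u),plane(f,[u.mean(),v.mean()],68 if n=="top6" else 74))
print(r.sense()["eef_pos"])
E
```

```text
clock: 16.77
eef_pos: [599.1, 214.1, 140.8]
tcp_rot: [-3.141, -0.003, -3.064]
contact_force: [-8.4, -0.0, 11.1]
opening: 0.467
grasp_force: 57.9
222.98409261264263 [[567.64180214  65.6204476   75.        ]]
top6 22 [[585.13452859  68.13853488  68.        ]]
top7 22 [[584.66679738  71.90382231  74.        ]]
[599.07500811 214.09903108 140.82025579]
```

```bash
python3 -c "
from rig import r
print(r.sign_off())"
```

```text
the job is handed in; nothing more can be done
None
```

I handed in the job with the board seated in its nest, the tray pushed home and the lever held upright by its red handle; the rig returned no verdict, and tray travel measured about 73 mm of 75 against a 72 mm threshold, though the push ended in a firm 12 N stop.

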